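# Lock a tube block into the shaker

### The arm

A 7-joint arm with a two-finger parallel gripper is mounted at the origin on a cart in front of the work surface, level with it; the furniture and walls round the work are solid. World frame = base frame: x ahead of the robot, y to its left, z up, the work surface at z = 0. Lengths are in m, angles in rad, forces in N, time in s.
With the tool pointing down it reaches from about 0.4 to 0.85 m from the base axis. Payload 4.5 kg.
Tool frame: the origin (TCP) lies on the centre line of the jaws, within the pads' length; the fingertips stand 11 mm ahead of it and the grasp point (between the pads) lies 8 mm behind it; z points along the fingers, y is the line along which they close (so a half turn about z gives the same grasp; the last joint's range is limited). The gripper opens to 88 mm and grips with 3 to 60 N. Pads are 18 mm wide; open, the fingers measure 123 mm over their backs; the gripper's body (75 mm by 187 mm) begins 45 mm behind the grasp point.
Start: joints at [1.269, 0.689, -0.195, 1.565, 0.157, 0.902, -0.215], TCP at [0.206, -0.59, 0.25] pointing down, gripper open.
Joint ranges: [-3.01, 3.01], [-0.46, 2.08], [-1.47, 1.51], [0.13, 2.56], [-1, 4.14], [0.04, 2.09], [-2.66, 2.66]. Speed limits (rad/s): [2.57, 2.57, 3.14, 3.14, 3.14, 3.14, 3.14].

### API

Orientations are given as a unit quaternion [x, y, z, w].
In Python, from plant import * gives the robot as it stands. The module is installed in compiled form; this text tells all that it offers.
- The arm moves only by the tool send_rows, never from a script. Its argument "motion" is a list of rows, each an object of numbers: "x", "y", "z": the shift along the tool's x, y, z in cm; "rx", "ry", "rz": the turn, a rotation vector about the tool's x, y, z in rad; "jaw": the finger opening in cm, from 0 to 8.81. In form: [{"x": .., "y": .., "z": .., "rx": .., "ry": .., "rz": .., "jaw": ..}, ...]. A call has exactly 5 rows; each row shifts and turns the commanded pose from where the row before left it, along the tool's axes as they then stand; what a row does not reach is not made up. A row lasts 1/10 s, in which the tool goes at most 50 mm and 8.59 degrees, less where a joint would pass 70% of its speed; a pose out of reach is approached as far as the arm can. A call is refused whole if a number of a shift passes 5 or a number of a turn 0.15, either way. A call with a gripper value outside its range is refused whole. The fingers move at their own pace and stop on an object; "grip_force" is the grip in N (left out, the last holds). Time passes only in rows, so rows that do not move let the fingers close, or fill a call up. It gives the time, the measured TCP pose, the force, the opening and the grip force at its end, in the units of the state.
- get_state(): the state, without advancing time (a new reading comes with each control period).
- snapshot(name): name is "side" or "top" or "wrist"; returns a dict with "img" (420x560x3 uint8, red, green, blue), "vertical_fov" (degrees; the focal length in pixels is half the picture's height over the tangent of half this angle, whatever the lens; pixels are square), "cx", "cy" (the principal point, pixels), "extrinsics" (4x4, takes a point from camera to world coordinates). Camera axes: x right, y up, looking along -z (the intrinsics and any distortion apply to the point x, -y, -z); pixel columns grow to the right and rows downward; lengths in m; the calibration is good to about 2 mm. The wrist camera is an equidistant fisheye: a pixel r from the principal point sees the ray r / f radians off the axis. A picture is of the moment at which its call begins. There is no depth.
- finish_job(): hands the job in; it is judged then, once.
The state is a dict: "clock": time; "q": joint angles; "qd": joint speeds; "joint_torque": joint torques, N m; "tool_pos": TCP position; "eef_rot": TCP orientation; "contact_force": force on the tool from outside, world axes, zero at the start; "moment": the same for the moment, N m; "opening": opening from 0.0 (shut) to 1.0 (fully open); "finger_force": force on a finger pad.
Only numpy, scipy, OpenCV 4.12 (cv2) and the standard library are available. Lean on these libraries where they do the work, as an engineer would, in place of code of your own. Each camera call takes 0.05 s, during which the arm holds its last target. There are 200 camera calls.

### The job

Turn the shaker's retaining tab aside, fit the tube block that has a notched corner into the shaker's pocket so that it sits flat and fully home, and turn the tab back over it as far as it goes. The tab opens one way only and nothing marks which way, so find out by trying gently. Leave the other tube block and the little vial where they are.

Things in the scene. Friction and masses are not known exactly. Their poses are not given: they have to be found in the camera images.
- block_notched: Loose aluminium tube block to load, 0.2 to 0.4 kg: 60 (x) x 84 (y) x 28 (z) mm, eight 11 mm blind holes in its top, a 12 x 12 mm notch cut through the full height at its +x +y corner. Amid its top stands an upright flat handle, 12 mm thick (x), 28 mm long (y), from 28 to 62 mm above the underside. Origin: centre of the full 60 x 84 mm underside; z up.
- block_plain: Another loose aluminium tube block, same 60 x 84 x 28 mm and same handle, but with four whole corners and six 17 mm holes; it does not fit the pocket and stays where it is. The two blocks stand right of the shaker and may have swapped places. Origin: centre of its underside.
- shaker: Small shaker fixed to the bench: white base with an aluminium top, 108 x 156 mm, rim 56 mm above the bench. Origin on the bench straight under the pocket's centre; x, y as the pocket's. Beyond the pocket's -y end stands the pivot of a retaining tab, a flat steel arm with an upright grip bar.
- pocket (a point): Centre of the pocket's floor, 30 mm above the bench; z up. The pocket is 63 (x) x 87 (y) mm, 26 mm deep, with a 4 mm lead-in slope round the rim. A 12 x 12 mm key fills its +x +y corner to 6 mm below the rim, so the notched block goes in one way only, its axes along the pocket's; seated, its body's top is 2 mm above the rim.
- tab_grip (a point): On the tab's upright axis (66 mm from the pocket centre, to its -y), axes turning with the tab. The arm, 14 mm wide, 5 thick, reaches 42 mm from the axis along this +y, its underside 7 mm above the rim. On its hub an upright grip bar, 10 mm thick (x), 30 long (y), reaches from 21 mm below this point (top face of the arm) to 10 mm above.
- tab (a joint): Turn of the retaining tab about its upright axis, rad: 0 = at its stop, over the pocket; 1.4 = at the other stop, aside (it clears the pocket from about 1.25). It starts near 0 and turns one way only; the value grows as it opens and does not tell the sense. Light friction (0.03 N m); it stays where left.
- vial: Loose glass vial, 23 mm wide, 62 mm high, standing among the things at the right; to be left alone. Origin: centre of its underside.

How it is judged:
By the outcome, as a careful person would: the job done as asked, in the order asked, and still so for the second after the job is handed in, with the robot touching nothing.
It also fails if it takes over 72 s, if anything falls off the work surface, if the arm or the gripper's body presses on something with over 40 N, if the wrist force passes 120 N, or if a joint passes its speed limit or range.

## Working session

There is one attempt and no reset: what is moved stays moved. The work goes in short steps, Python scripts to look and compute and a tool call to move; the robot and the scene stay as the last step left them, time stands still between calls to the robot, and variables do not carry over. Pictures are saved under pics/ and viewed, at most 10 in all, crops included, and the job is handed in when it is done.

Besides the shell and the picture viewer there is one more tool, called as a command line: name --argument value ..., lists and objects as JSON in quotes. send_rows: Moves the arm, as the interface text tells. Its arguments: {"type":"object","properties":{"motion":{"type":"array"},"grip_force":{"type":"number"}},"required":["motion"]}

```bash
mkdir -p pics; cat > h.py <<'E'
from plant import *
import numpy as np, cv2
from scipy.spatial.transform import Rotation as R
def snap(n,f=None):
    s=snapshot(n)
    if f: cv2.imwrite('pics/'+f,s['img'][:,:,::-1])
    return s
def ray(s,u,v,fish=False):
    h=s['img'].shape[0]; f=h/2/np.tan(np.radians(s['vertical_fov'])/2)
    a,b=(u-s['cx'])/f,(v-s['cy'])/f
    if fish:
        r=np.hypot(a,b); k=np.sin(r)/r if r>1e-9 else 1
        d=np.array([a*k,-b*k,-np.cos(r)])
    else: d=np.array([a,-b,-1.])
    E=np.array(s['extrinsics']); return E[:3,3],E[:3,:3]@d
def onplane(s,u,v,z,fish=False):
    o,d=ray(s,u,v,fish); return o+d*(z-o[2])/d[2]
def pix(s,p,fish=False):
    h=s['img'].shape[0]; f=h/2/np.tan(np.radians(s['vertical_fov'])/2)
    E=np.array(s['extrinsics']); c=E[:3,:3].T@(np.array(p)-E[:3,3]); c=np.array([c[0],-c[1],-c[2]])
    if fish:
        t=np.arctan2(np.hypot(c[0],c[1]),c[2]); n=np.hypot(c[0],c[1])+1e-12
        return s['cx']+f*t*c[0]/n, s['cy']+f*t*c[1]/n
    return s['cx']+f*c[0]/c[2], s['cy']+f*c[1]/c[2]
E
python3 - <<'E'
from h import *
import pickle
np.set_printoptions(precision=4,suppress=True)
D={n:snap(n,n+'0.png') for n in('top','side','wrist')}
pickle.dump(D,open('s0.pkl','wb'))
for n,s in D.items(): print(n,s['vertical_fov'],s['cx'],s['cy'],np.array(s['extrinsics']),[k for k in s])
print(get_state())
E
```

```text
top 49.14448940399254 280.223378780034 214.91888175184326 [[-0.0053  0.9967 -0.0808  0.4523]
 [-0.9999 -0.0045  0.0096 -0.0894]
 [ 0.0092  0.0809  0.9967  1.0555]
 [ 0.      0.      0.      1.    ]] ['img', 'vertical_fov', 'cx', 'cy', 'extrinsics']
side 56.05416142279793 278.973724729246 206.75111216209467 [[ 0.5408  0.6236 -0.5646  0.0634]
 [-0.8411  0.4084 -0.3546 -0.401 ]
 [ 0.0095  0.6666  0.7453  0.7138]
 [ 0.      0.      0.      1.    ]] ['img', 'vertical_fov', 'cx', 'cy', 'extrinsics']
wrist 65.70646984690485 282.67878563164356 210.5197114434161 [[ 0.3305  0.8986  0.2885  0.2819]
 [-0.9438  0.315   0.1    -0.5623]
 [-0.001  -0.3054  0.9522  0.3846]
 [ 0.      0.      0.      1.    ]] ['img', 'vertical_fov', 'cx', 'cy', 'extrinsics']
{'clock': 0.15, 'q': array([ 1.2688,  0.6898, -0.1946,  1.5661,  0.1573,  0.9025, -0.2151]), 'qd': array([ 0.0004, -0.0032,  0.0005, -0.0032,  0.0006,  0.0015,  0.0027]), 'joint_torque': array([ -0.0011, -52.786 ,  -1.2683, -15.3586,  -0.0524,   0.0038,
         0.0001]), 'tool_pos': array([ 0.2058, -0.5897,  0.2491]), 'eef_rot': array([ 0.9859,  0.1672, -0.0002, -0.0007]), 'contact_force': array([-0.3408,  0.3994,  0.891 ]), 'moment': array([-0.0282, -0.0082, -0.0165]), 'finger_force': 0.0, 'opening': 0.9995194664865746}
```

View pics/top0.png

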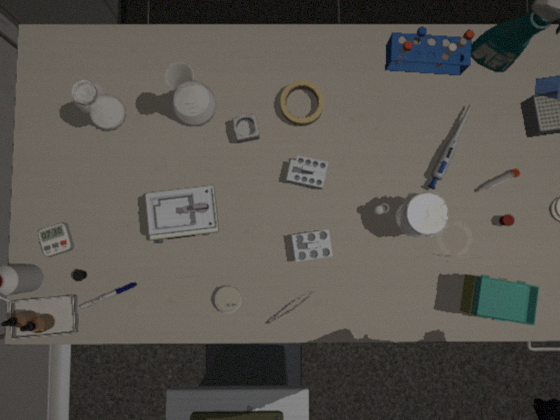

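View pics/side0.png

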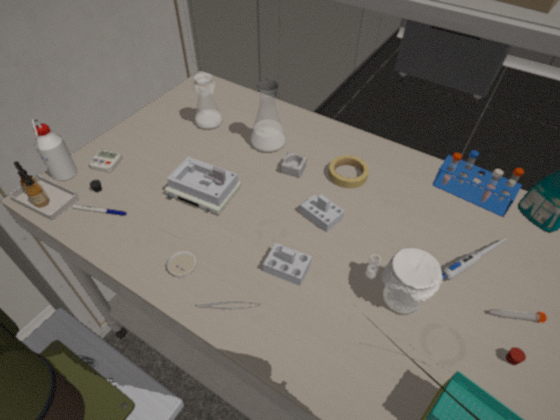

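The top view shows the shaker at about (182,212), with the tab grip bar at about (195,208). The eight-hole notched block is at (307,172), the plain block at (312,245) and the vial at (382,209). I'll zoom in on the shaker and the notched block.

```bash
python3 - <<'E'
from h import *
import pickle
D=pickle.load(open('s0.pkl','rb'))
t=D['top']['img'][:,:,::-1]
def c(a,x,y,w,h,k): return cv2.convertScaleAbs(cv2.resize(a[y:y+h,x:x+w],None,fx=k,fy=k,interpolation=cv2.INTER_CUBIC),alpha=1.3)
a=c(t,135,170,96,80,4); b=c(t,275,145,64,54,5.925)
s=D['side']['img'][:,:,::-1]
d=c(s,155,150,96,70,4); e=c(s,290,180,64,47,5.96)
H=np.hstack
a,b=a[:320],b[:320]; m=min(a.shape[0],b.shape[0]); r1=H([a[:m],b[:m]])
m=min(d.shape[0],e.shape[0]); r2=H([d[:m],e[:m]])
w=min(r1.shape[1],r2.shape[1]); im=np.vstack([r1[:,:w],r2[:,:w]]); print(im.shape)
cv2.imwrite('pics/z0.png',im)
E
```

```text
(600, 763, 3)
```

View pics/z0.png

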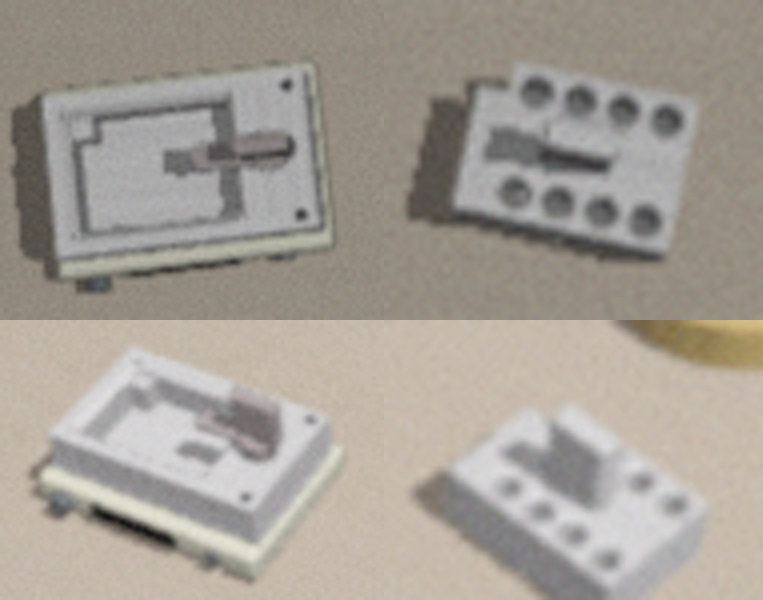

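The crops show both the pocket key and the block's notch at the upper left, which is +x +y in world axes. So the block only needs a small yaw. The tab pivot is on the right, at world -y.

```bash
python3 - <<'E'
from h import *
import pickle
np.set_printoptions(precision=4,suppress=True)
D=pickle.load(open('s0.pkl','rb')); s=D['top']
sh=[onplane(s,135+u/4,170+v/4,.056) for u,v in((42,95),(308,65),(328,232),(58,260))]
print(np.array(sh)); c=np.mean(sh,0); d=sh[0]+sh[3]-sh[1]-sh[2]; print('sh',c,np.arctan2(-d[0],d[1]),[np.linalg.norm(sh[i]-sh[i-1]) for i in range(4)])
bl=[onplane(s,275+u/5.925,145+v/5.925,.028) for u,v in((697,97),(668,248),(455,205))]
bl=[onplane(s,275+(u-384)/5.925,145+v/5.925,.028) for u,v in((697,97),(668,248),(455,205))]
print(np.array(bl)); d=bl[2]-bl[1]; print('bl',(bl[0]+bl[2])/2,np.arctan2(-d[0],d[1]),np.linalg.norm(d),np.linalg.norm(bl[0]-bl[1]))
hub=onplane(s,135+270/4,170+150/4,.09); print('gripbar',hub)
E=get_state(); r=R.from_quat(E['eef_rot']).as_matrix(); print(r)
E
```

```text
[[0.5811 0.1952 0.056 ]
 [0.5971 0.0501 0.056 ]
 [0.5055 0.0386 0.056 ]
 [0.4909 0.1849 0.056 ]]
sh [0.5437 0.1172 0.056 ] 0.10422952255618713 [np.float64(0.09077670583841851), np.float64(0.14591758078078743), np.float64(0.09235890067646206), np.float64(0.14692501006429665)]
[[ 0.657  -0.208   0.028 ]
 [ 0.5988 -0.1961  0.028 ]
 [ 0.6156 -0.115   0.028 ]]
bl [ 0.6363 -0.1615  0.028 ] -0.20492405614130255 0.08280604497968842 0.0594355770177142
gripbar [0.5471 0.0651 0.09  ]
[[ 0.9441  0.3296 -0.0005]
 [ 0.3296 -0.9441  0.0013]
 [-0.0001 -0.0014 -1.    ]]
```

```bash
cat >> h.py <<'E'
def plan(x,y,z,yaw,n):
    s=get_state(); M=R.from_quat(s['eef_rot']).as_matrix(); p=np.array(s['tool_pos'])
    y0=np.arctan2(M[1,1],M[0,1]); dy=(yaw-y0+np.pi)%(2*np.pi)-np.pi
    dp=(np.array([x,y,z])-p)/n*100
    print('from',p.round(4),round(y0,4),'dyaw',round(dy,4),'F',s['contact_force'].round(1),'op',round(s['opening']*8.81,2),'t',s['clock'])
    for i in range(n):
        a=y0+dy*i/n; Y=np.array([np.cos(a),np.sin(a),0]); X=np.array([np.sin(a),-np.cos(a),0])*-1
        print('x %.2f y %.2f z %.2f rz %.3f'%(dp@X,dp@Y,-dp[2],-dy/n))
E
python3 - <<'E'
from h import *
plan(.545,.085,.25,.104,15)
E
```

```text
from [ 0.2058 -0.5897  0.2491] -1.2349 dyaw 1.3389 F [-0.3  0.4  0.9] op 8.81 t 0.15
x 3.62 y -3.50 z -0.01 rz -0.089
x 3.92 y -3.16 z -0.01 rz -0.089
x 4.18 y -2.80 z -0.01 rz -0.089
x 4.42 y -2.42 z -0.01 rz -0.089
x 4.61 y -2.02 z -0.01 rz -0.089
x 4.77 y -1.60 z -0.01 rz -0.089
x 4.90 y -1.16 z -0.01 rz -0.089
x 4.98 y -0.72 z -0.01 rz -0.089
x 5.03 y -0.28 z -0.01 rz -0.089
x 5.03 y 0.17 z -0.01 rz -0.089
x 5.00 y 0.62 z -0.01 rz -0.089
x 4.92 y 1.06 z -0.01 rz -0.089
x 4.81 y 1.50 z -0.01 rz -0.089
x 4.65 y 1.92 z -0.01 rz -0.089
x 4.46 y 2.33 z -0.01 rz -0.089
```

send_rows --motion '[{"x":2.7,"y":-2.6,"z":0,"rx":0,"ry":0,"rz":-0.067,"jaw":8.8},{"x":2.9,"y":-2.45,"z":0,"rx":0,"ry":0,"rz":-0.067,"jaw":8.8},{"x":3.05,"y":-2.25,"z":0,"rx":0,"ry":0,"rz":-0.067,"jaw":8.8},{"x":3.2,"y":-2.0,"z":0,"rx":0,"ry":0,"rz":-0.067,"jaw":8.8},{"x":3.35,"y":-1.8,"z":0,"rx":0,"ry":0,"rz":-0.067,"jaw":8.8}]'

```text
clock: 0.65
tool_pos: [0.292, -0.42, 0.2496]
eef_rot: [0.944, 0.33, -0.0, -0.0]
contact_force: [0.5, 1.0, 0.3]
opening: 0.998
finger_force: 0.0
```

send_rows --motion '[{"x":3.45,"y":-1.55,"z":0,"rx":0,"ry":0,"rz":-0.067,"jaw":8.8},{"x":3.55,"y":-1.3,"z":0,"rx":0,"ry":0,"rz":-0.067,"jaw":8.8},{"x":3.6,"y":-1.1,"z":0,"rx":0,"ry":0,"rz":-0.067,"jaw":8.8},{"x":3.7,"y":-0.85,"z":0,"rx":0,"ry":0,"rz":-0.067,"jaw":8.8},{"x":3.75,"y":-0.6,"z":0,"rx":0,"ry":0,"rz":-0.067,"jaw":8.8}]'

```text
clock: 1.15
tool_pos: [0.3786, -0.2519, 0.2497]
eef_rot: [0.876, 0.483, -0.0, 0.0]
contact_force: [0.9, -0.4, 0.5]
opening: 0.995
finger_force: 0.0
```

send_rows --motion '[{"x":3.75,"y":-0.35,"z":0,"rx":0,"ry":0,"rz":-0.067,"jaw":8.8},{"x":3.75,"y":-0.1,"z":0,"rx":0,"ry":0,"rz":-0.067,"jaw":8.8},{"x":3.75,"y":0.15,"z":0,"rx":0,"ry":0,"rz":-0.067,"jaw":8.8},{"x":3.75,"y":0.4,"z":0,"rx":0,"ry":0,"rz":-0.067,"jaw":8.8},{"x":3.75,"y":0.65,"z":0,"rx":0,"ry":0,"rz":-0.067,"jaw":8.8}]'

```text
clock: 1.65
tool_pos: [0.464, -0.084, 0.2497]
eef_rot: [0.783, 0.622, -0.0, 0.0]
contact_force: [-0.5, -0.6, 0.4]
opening: 0.999
finger_force: 0.0
```

send_rows --motion '[{"x":3.7,"y":0.9,"z":0,"rx":0,"ry":0,"rz":-0.067,"jaw":8.8},{"x":3.6,"y":1.1,"z":0,"rx":0,"ry":0,"rz":-0.067,"jaw":8.8},{"x":3.55,"y":1.35,"z":0,"rx":0,"ry":0,"rz":-0.067,"jaw":8.8},{"x":3.45,"y":1.6,"z":0,"rx":0,"ry":0,"rz":-0.067,"jaw":8.8},{"x":3.3,"y":1.8,"z":0,"rx":0,"ry":0,"rz":-0.067,"jaw":8.8}]'

```text
clock: 2.15
tool_pos: [0.5485, 0.0855, 0.2495]
eef_rot: [0.668, 0.744, -0.0, 0.0]
contact_force: [-0.2, -0.6, 0.4]
opening: 1.0
finger_force: 0.0
```

```bash
python3 - <<'E'
from h import *
import pickle
s=snap('wrist','w1.png'); pickle.dump(s,open('w1.pkl','wb'))
plan(.545,.085,.25,.104,1); print(get_state()['q'])
cv2.imwrite('pics/w1b.png',cv2.resize(cv2.convertScaleAbs(s['img'][:,:,::-1],alpha=1.3),(800,600),interpolation=cv2.INTER_CUBIC))
E
```

```text
from [0.551  0.0938 0.2502] 0.1173 dyaw -0.0133 F [3.1 5.  0.4] op 8.81 t 2.2
x -0.80 y -0.70 z 0.02 rz 0.013
[ 0.06465202  0.63583469 -0.52240748  1.76221703  0.39920202  0.84400135
 -0.52300444]
```

View pics/w1b.png

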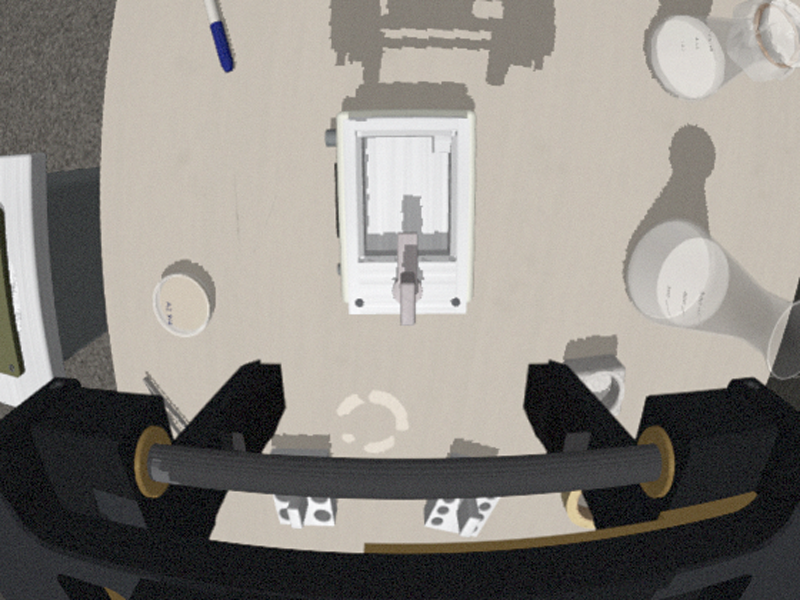

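The wrist view shows the shaker with its pocket lead-in corners at about (357,131), (461,131) and (356,262). The key is at (440,143) and the tab arm runs from (407,235) to its hub at (407,290). The holes are at (360,302) and (456,301).

```bash
python3 - <<'E'
from h import *
import pickle
np.set_printoptions(precision=4,suppress=True)
s=pickle.load(open('w1.pkl','rb')); k=560/800
P=lambda u,v,z:onplane(s,u*k,v*k,z,True)
for n,u,v,z in(('c--tl',357,131,.056),('tr',461,131,.056),('br',462,262,.056),('bl',356,262,.056),('floorTL',365,136,.03),('holeL',360,302,.056),('holeR',456,301,.056),('armtip',408,234,.068),('hub',407,288,.068),('barend',407,324,.099),('topL',344,112,.056),('topR',474,112,.056),('botL',349,314,.056),('botR',466,314,.056)): print(n,P(u,v,z))
im=cv2.convertScaleAbs(s['img'][70:230,225:345,::-1],alpha=.85)
cv2.imwrite('pics/w1c.png',cv2.resize(im,None,fx=3.7,fy=3.7,interpolation=cv2.INTER_CUBIC))
plan(.545,.085,.25,.104,1)
E
```

```text
c--tl [0.5068 0.1804 0.056 ]
tr [0.5788 0.1885 0.056 ]
br [0.5916 0.0948 0.056 ]
bl [0.5148 0.0863 0.056 ]
floorTL [0.5104 0.1783 0.03  ]
holeL [0.5202 0.0561 0.056 ]
holeR [0.5914 0.0647 0.056 ]
armtip [0.5498 0.1128 0.068 ]
hub [0.5534 0.0742 0.068 ]
barend [0.555  0.0586 0.099 ]
topL [0.4963 0.1932 0.056 ]
topR [0.5863 0.2033 0.056 ]
botL [0.5126 0.0457 0.056 ]
botR [0.6005 0.0553 0.056 ]
from [0.551  0.0938 0.2502] 0.1173 dyaw -0.0133 F [3.1 5.  0.4] op 8.81 t 2.2
x -0.80 y -0.70 z 0.02 rz 0.013
```

View pics/w1c.png

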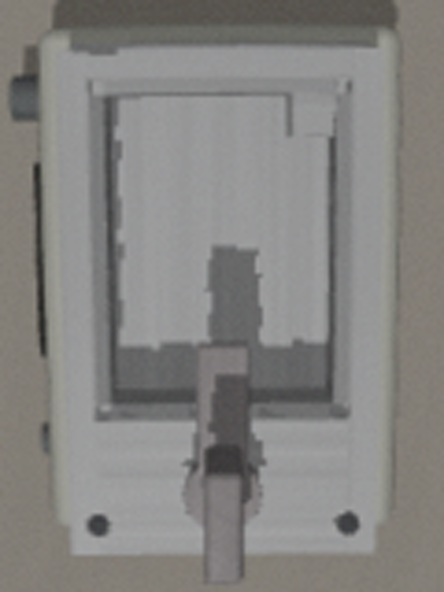

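```bash
cat > m.py <<'E'
from h import *
import pickle
np.set_printoptions(precision=4,suppress=True)
def holes(s,prior):
    g=cv2.cvtColor(s['img'],cv2.COLOR_RGB2GRAY); out=[]
    for p in prior:
        u,v=map(int,np.round(pix(s,p,True))); w=g[v-14:v+15,u-14:u+15]
        n,l,st,c=cv2.connectedComponentsWithStats((w<95).astype(np.uint8))
        i=max(range(1,n),key=lambda i:st[i,4] if 5<st[i,4]<60 else 0); out.append((u-14+c[i,0],v-14+c[i,1],st[i,4]))
    return out
E
python3 - <<'E'
from m import *
s1=pickle.load(open('w1.pkl','rb')); s2=snap('wrist','w2.png'); pickle.dump(s2,open('w2.pkl','wb'))
t=pickle.load(open('s0.pkl','rb'))['top']
pr=[[.5202,.0561,.056],[.5914,.0647,.056]]
h1=holes(s1,pr); h2=holes(s2,[[a,b-.007,c] for a,b,c in pr]); print(h1,h2)
H1=[onplane(s1,u,v,.056,True) for u,v,_ in h1]; H2=[onplane(s2,u,v,.056,True) for u,v,_ in h2]; print(H1,H2)
print('top holes',[onplane(t,135+u/4,170+v/4,.056) for u,v in((301,214),(286,85))])
C=[onplane(s1,225+u/3.7,70+v/3.7,z,True) for u,v,z in((90,80,.056),(352,80,.056),(350,416,.056),(97,416,.056))]
print(np.array(C),[np.linalg.norm(C[i]-C[i-1]) for i in range(4)])
c=np.mean(C,0); yc=C[0]+C[1]-C[2]-C[3]; print('pocket',c,'yaw pocket',np.arctan2(-yc[0],yc[1]))
d=H1[1]-H1[0]; yh=np.arctan2(d[1],d[0]); r=R.from_euler('z',-yh).apply(c-(H1[0]+H1[1])/2); print('rel',r,'hole yaw',yh)
d=H2[1]-H2[0]; y2=np.arctan2(d[1],d[0]); p=(H2[0]+H2[1])/2+R.from_euler('z',y2).apply(r); print('pocket now',p,y2,'pivot',p+R.from_euler('z',y2).apply([0,-.066,0]))
print('bar top mid',[onplane(s1,225+u/3.7,70+v/3.7,.099,True) for u,v in((223,528),(224,475),(223,583))])
st=get_state(); print(st['tool_pos'],st['contact_force'])
E
```

```text
[(np.float64(251.11764705882354), np.float64(211.41176470588235), np.int32(17)), (np.float64(318.9), np.float64(211.05), np.int32(20))] [(np.float64(247.0), np.float64(219.35294117647058), np.int32(17)), (np.float64(313.85), np.float64(219.3), np.int32(20))]
[array([0.5193, 0.056 , 0.056 ]), array([0.5911, 0.0642, 0.056 ])] [array([0.5193, 0.056 , 0.056 ]), array([0.5908, 0.0645, 0.056 ])]
top holes [array([0.5153, 0.0534, 0.056 ]), array([0.5861, 0.0621, 0.056 ])]
[[0.5062 0.1805 0.056 ]
 [0.5762 0.1882 0.056 ]
 [0.5875 0.0953 0.056 ]
 [0.5168 0.0876 0.056 ]] [np.float64(0.09350098161888873), np.float64(0.07043988128827518), np.float64(0.09356092062332799), np.float64(0.07113964255957417)]
pocket [0.5467 0.1379 0.056 ] yaw pocket 0.11724304561287859
rel [0.0004 0.0782 0.    ] hole yaw 0.1145794753165692
pocket now [0.5463 0.138  0.056 ] 0.1177283448929808 pivot [0.554  0.0724 0.056 ]
bar top mid [array([0.5538, 0.0725, 0.099 ]), array([0.5525, 0.0862, 0.099 ]), array([0.5554, 0.0579, 0.099 ])]
[0.5496 0.0909 0.2499] [ 0.0218  0.1848 -0.0948]
```

Measured from two wrist images and checked against the known sizes:
- Pocket: (0.546, 0.138), yaw 0.117.
- Pivot: (0.554, 0.072), with the bar centred on it.

Now I'll grip the tab bar.

send_rows --motion '[{"x":-0.95,"y":0.11,"z":2.0,"rx":0,"ry":0,"rz":0,"jaw":4},{"x":-0.94,"y":0.11,"z":3.0,"rx":0,"ry":0,"rz":0,"jaw":4},{"x":0,"y":0,"z":3.0,"rx":0,"ry":0,"rz":0,"jaw":4},{"x":0,"y":0,"z":3.0,"rx":0,"ry":0,"rz":0,"jaw":4},{"x":0,"y":0,"z":2.0,"rx":0,"ry":0,"rz":0,"jaw":4}]'

```text
clock: 2.75
tool_pos: [0.551, 0.0641, 0.1177]
eef_rot: [0.67, 0.743, -0.001, -0.001]
contact_force: [-0.6, -0.5, 0.4]
opening: 0.572
finger_force: 0.0
```

send_rows --motion '[{"x":0,"y":0,"z":1.5,"rx":0,"ry":0,"rz":0,"jaw":4},{"x":0,"y":0,"z":1.2,"rx":0,"ry":0,"rz":0,"jaw":4},{"x":0,"y":0,"z":1.0,"rx":0,"ry":0,"rz":0,"jaw":4},{"x":0,"y":0,"z":0,"rx":0,"ry":0,"rz":0,"jaw":4},{"x":0,"y":0,"z":0,"rx":0,"ry":0,"rz":0,"jaw":4}]'

```text
clock: 3.25
tool_pos: [0.5524, 0.0655, 0.083]
eef_rot: [0.669, 0.743, 0.0, 0.0]
contact_force: [0.0, -0.1, -0.1]
opening: 0.457
finger_force: 0.0
```

send_rows --grip_force 5 --motion '[{"x":0,"y":0,"z":0,"rx":0,"ry":0,"rz":0,"jaw":2.5},{"x":0,"y":0,"z":0,"rx":0,"ry":0,"rz":0,"jaw":1.5},{"x":0,"y":0,"z":0,"rx":0,"ry":0,"rz":0,"jaw":0.8},{"x":0,"y":0,"z":0,"rx":0,"ry":0,"rz":0,"jaw":0.5},{"x":0,"y":0,"z":0,"rx":0,"ry":0,"rz":0,"jaw":0.5}]'

```text
clock: 3.75
tool_pos: [0.5528, 0.0656, 0.083]
eef_rot: [0.669, 0.743, 0.0, 0.0]
contact_force: [1.8, -0.1, 1.5]
opening: 0.115
finger_force: 5.0
```

```bash
python3 - <<'E'
from h import *
s=get_state(); print(s); plan(.554,.0724,.083,.117,1)
E
```

```text
{'clock': 3.75, 'q': array([ 6.31508254e-04,  8.69383920e-01, -3.43848326e-01,  1.89109055e+00,
        5.89902754e-01,  4.81580679e-01, -6.56684604e-01]), 'qd': array([ 0.00210175, -0.000367  , -0.00047334,  0.00085281,  0.0006494 ,
        0.00050681, -0.00036137]), 'joint_torque': array([-1.63112981e-01, -5.09384000e+01, -3.55322823e+00, -6.99205667e+00,
       -1.11521739e-01,  7.73555436e-02,  3.51051807e-03]), 'tool_pos': array([0.55281495, 0.06564344, 0.0830488 ]), 'eef_rot': array([6.69064376e-01, 7.43204199e-01, 4.63746979e-04, 4.05631404e-04]), 'contact_force': array([ 1.76451755, -0.0920153 ,  1.50207026]), 'moment': array([-0.07588176, -0.28208547,  0.00807895]), 'finger_force': 5.000089798923, 'opening': 0.1146610902231687}
from [0.5528 0.0656 0.083 ] 0.1049 dyaw 0.0121 F [ 1.8 -0.1  1.5] op 1.01 t 3.75
x 0.66 y 0.19 z 0.00 rz -0.012
```

send_rows --motion '[{"x":0,"y":0,"z":0,"rx":0,"ry":0,"rz":0,"jaw":2.0},{"x":0.35,"y":0.03,"z":0,"rx":0,"ry":0,"rz":0,"jaw":2.0},{"x":0.35,"y":0.03,"z":0,"rx":0,"ry":0,"rz":0,"jaw":2.0},{"x":0,"y":0,"z":0,"rx":0,"ry":0,"rz":0,"jaw":0.5},{"x":0,"y":0,"z":0,"rx":0,"ry":0,"rz":0,"jaw":0.5}]'

```text
clock: 4.25
tool_pos: [0.552, 0.0733, 0.0827]
eef_rot: [0.669, 0.743, 0.0, -0.0]
contact_force: [0.2, 1.4, -0.2]
opening: 0.111
finger_force: 5.0
```

send_rows --motion '[{"x":0,"y":0,"z":0,"rx":0,"ry":0,"rz":0.03,"jaw":0.5},{"x":0,"y":0,"z":0,"rx":0,"ry":0,"rz":0.03,"jaw":0.5},{"x":0,"y":0,"z":0,"rx":0,"ry":0,"rz":0.03,"jaw":0.5},{"x":0,"y":0,"z":0,"rx":0,"ry":0,"rz":0,"jaw":0.5},{"x":0,"y":0,"z":0,"rx":0,"ry":0,"rz":0,"jaw":0.5}]'

```text
clock: 4.75
tool_pos: [0.5522, 0.0732, 0.0827]
eef_rot: [0.702, 0.713, 0.0, -0.0]
contact_force: [-0.0, 3.0, -2.0]
opening: 0.114
finger_force: 5.0
```

```bash
python3 - <<'E'
from h import *
s=get_state(); print(s['moment'],s['finger_force']); plan(.554,.0724,.083,.117,1)
E
```

```text
[ 0.61637207 -0.13275535 -0.00308271] 4.9999707119422965
from [0.5522 0.0732 0.0827] 0.0153 dyaw 0.1017 F [-0.  3. -2.] op 1.0 t 4.75
x -0.09 y 0.18 z -0.03 rz -0.102
```

The tab turned freely that way: the moment is about 0 and the opening is unchanged. I'll continue in the same sense.

send_rows --motion '[{"x":0,"y":0,"z":0,"rx":0,"ry":0,"rz":0.06,"jaw":0.5},{"x":0,"y":0,"z":0,"rx":0,"ry":0,"rz":0.08,"jaw":0.5},{"x":0,"y":0,"z":0,"rx":0,"ry":0,"rz":0.1,"jaw":0.5},{"x":0,"y":0,"z":0,"rx":0,"ry":0,"rz":0.1,"jaw":0.5},{"x":0,"y":0,"z":0,"rx":0,"ry":0,"rz":0.1,"jaw":0.5}]'

```text
clock: 5.25
tool_pos: [0.5532, 0.073, 0.0827]
eef_rot: [0.841, 0.54, 0.001, 0.0]
contact_force: [2.4, 2.1, -4.3]
opening: 0.112
finger_force: 5.0
```

send_rows --motion '[{"x":0,"y":0,"z":0,"rx":0,"ry":0,"rz":0.1,"jaw":0.5},{"x":0,"y":0,"z":0,"rx":0,"ry":0,"rz":0.1,"jaw":0.5},{"x":0,"y":0,"z":0,"rx":0,"ry":0,"rz":0.1,"jaw":0.5},{"x":0,"y":0,"z":0,"rx":0,"ry":0,"rz":0.1,"jaw":0.5},{"x":0,"y":0,"z":0,"rx":0,"ry":0,"rz":0.1,"jaw":0.5}]'

```text
clock: 5.75
tool_pos: [0.554, 0.0723, 0.0827]
eef_rot: [0.949, 0.315, 0.002, 0.001]
contact_force: [2.9, 1.9, -5.9]
opening: 0.111
finger_force: 5.0
```

send_rows --motion '[{"x":0,"y":0,"z":0,"rx":0,"ry":0,"rz":0.1,"jaw":0.5},{"x":0,"y":0,"z":0,"rx":0,"ry":0,"rz":0.1,"jaw":0.5},{"x":0,"y":0,"z":0,"rx":0,"ry":0,"rz":0.1,"jaw":0.5},{"x":0,"y":0,"z":0,"rx":0,"ry":0,"rz":0.05,"jaw":0.5},{"x":0,"y":0,"z":0,"rx":0,"ry":0,"rz":0,"jaw":0.5}]'

```text
clock: 6.25
tool_pos: [0.5542, 0.0716, 0.0829]
eef_rot: [0.989, 0.147, 0.002, 0.001]
contact_force: [5.6, -0.3, -5.0]
opening: 0.115
finger_force: 5.0
```

```bash
python3 - <<'E'
from h import *
s=get_state(); print(s['moment'],s['finger_force'],s['q']); plan(.554,.0724,.083,.117,1)
E
```

```text
[-0.11948542 -1.01131886 -0.02198401] 5.000145946760313 [-0.19954836  0.85372923 -0.02141337  1.89736489  0.04763435  0.38754376
 -1.53428795]
from [0.5542 0.0716 0.0829] -1.2766 dyaw 1.3936 F [ 5.6 -0.3 -5. ] op 1.01 t 6.25
x 0.01 y -0.08 z -0.01 rz -1.394
```

send_rows --motion '[{"x":0,"y":0,"z":0,"rx":0,"ry":0,"rz":0,"jaw":3},{"x":0,"y":0,"z":0,"rx":0,"ry":0,"rz":0,"jaw":3},{"x":0,"y":0,"z":-2.5,"rx":0,"ry":0,"rz":0,"jaw":3},{"x":0,"y":0,"z":-5,"rx":0,"ry":0,"rz":0,"jaw":3},{"x":0,"y":0,"z":-5,"rx":0,"ry":0,"rz":0,"jaw":3}]'

```text
clock: 6.75
tool_pos: [0.5503, 0.0723, 0.2084]
eef_rot: [0.989, 0.148, -0.002, 0.0]
contact_force: [1.7, 0.8, -0.4]
opening: 0.339
finger_force: 0.0
```

```bash
python3 - <<'E'
from h import *
plan(.640,-.16,.21,-.2,10)
E
```

```text
from [0.5503 0.0723 0.2084] -1.2745 dyaw 1.0745 F [ 1.7  0.8 -0.4] op 2.99 t 6.75
x 0.18 y 2.48 z -0.02 rz -0.107
x -0.09 y 2.49 z -0.02 rz -0.107
x -0.35 y 2.46 z -0.02 rz -0.107
x -0.62 y 2.41 z -0.02 rz -0.107
x -0.87 y 2.33 z -0.02 rz -0.107
x -1.12 y 2.23 z -0.02 rz -0.107
x -1.35 y 2.09 z -0.02 rz -0.107
x -1.57 y 1.94 z -0.02 rz -0.107
x -1.76 y 1.76 z -0.02 rz -0.107
x -1.94 y 1.56 z -0.02 rz -0.107
```

send_rows --motion '[{"x":0.2,"y":2.5,"z":0,"rx":0,"ry":0,"rz":-0.107,"jaw":4},{"x":-0.1,"y":2.5,"z":0,"rx":0,"ry":0,"rz":-0.107,"jaw":4},{"x":-0.35,"y":2.45,"z":0,"rx":0,"ry":0,"rz":-0.107,"jaw":4},{"x":-0.6,"y":2.4,"z":0,"rx":0,"ry":0,"rz":-0.107,"jaw":4},{"x":-0.87,"y":2.33,"z":0,"rx":0,"ry":0,"rz":-0.107,"jaw":4}]'

```text
clock: 7.25
tool_pos: [0.5962, -0.0446, 0.2077]
eef_rot: [0.914, 0.406, -0.001, -0.0]
contact_force: [-0.0, -0.0, -0.8]
opening: 0.454
finger_force: 0.0
```

send_rows --motion '[{"x":-1.1,"y":2.25,"z":0,"rx":0,"ry":0,"rz":-0.107,"jaw":4},{"x":-1.35,"y":2.1,"z":0,"rx":0,"ry":0,"rz":-0.107,"jaw":4},{"x":-1.55,"y":1.95,"z":0,"rx":0,"ry":0,"rz":-0.107,"jaw":4},{"x":-1.75,"y":1.75,"z":0,"rx":0,"ry":0,"rz":-0.107,"jaw":4},{"x":-1.95,"y":1.55,"z":0,"rx":0,"ry":0,"rz":-0.107,"jaw":4}]'

```text
clock: 7.75
tool_pos: [0.641, -0.1607, 0.2075]
eef_rot: [0.774, 0.633, -0.001, -0.001]
contact_force: [0.2, -0.6, -0.3]
opening: 0.457
finger_force: 0.0
```

send_rows --motion '[{"x":0,"y":0,"z":0,"rx":0,"ry":0,"rz":0,"jaw":4},{"x":0,"y":0,"z":0,"rx":0,"ry":0,"rz":0,"jaw":4},{"x":0,"y":0,"z":0,"rx":0,"ry":0,"rz":0,"jaw":4},{"x":0,"y":0,"z":0,"rx":0,"ry":0,"rz":0,"jaw":4},{"x":0,"y":0,"z":0,"rx":0,"ry":0,"rz":0,"jaw":4}]'

```text
clock: 8.25
tool_pos: [0.6417, -0.1584, 0.2079]
eef_rot: [0.775, 0.632, -0.0, -0.0]
contact_force: [0.3, 0.3, 0.1]
opening: 0.453
finger_force: 0.0
```

```bash
python3 - <<'E'
from h import *
import pickle
plan(.640,-.16,.21,-.2,1)
s=snap('wrist','w3.png'); pickle.dump(s,open('w3.pkl','wb'))
im=cv2.convertScaleAbs(s['img'][:,:,::-1],alpha=.9)
cv2.imwrite('pics/w3b.png',cv2.resize(im[110:350,130:430],None,fx=2.5,fy=2.5,interpolation=cv2.INTER_CUBIC))
E
```

```text
from [ 0.6417 -0.1584  0.2079] -0.2036 dyaw 0.0036 F [0.3 0.3 0.1] op 3.99 t 8.25
x -0.19 y -0.14 z -0.21 rz -0.004
```

View pics/w3b.png

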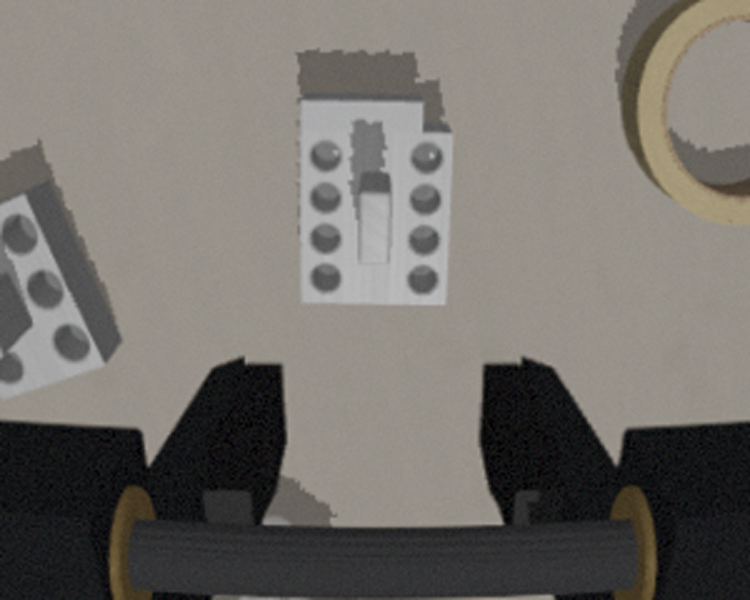

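The notched block is centred at (375,200) in this crop. The corners of its top are (301,100), (302,303) and (445,304), and the notch is at the upper right. The handle top spans (362,193) to (389,265).

```bash
python3 - <<'E'
from h import *
import pickle
np.set_printoptions(precision=4,suppress=True)
s=pickle.load(open('w3.pkl','rb'))
P=lambda u,v,z:onplane(s,130+u/2.5,110+v/2.5,z,True)
A,B,C,N=P(301,100,.028),P(302,303,.028),P(445,304,.028),P(452,132,.028)
print(A,B,C,np.linalg.norm(A-B),np.linalg.norm(B-C))
d=A-B; e=C-B; print('centre',(A+C)/2,'yaw',np.arctan2(-d[0],d[1]),np.arctan2(e[1],e[0]))
H=[P(u,v,.062) for u,v in((362,193),(391,193),(389,265),(359,264))]; print('handle',np.mean(H,0),np.linalg.norm(H[0]-H[1]),np.linalg.norm(H[1]-H[2]))
g=cv2.cvtColor(s['img'],cv2.COLOR_RGB2GRAY)
hc=[P(u,v,.028) for u,v in((326,156),(427,156),(326,197),(426,199),(326,239),(424,240),(326,278),(423,279))]
print('holes',np.mean(hc,0),np.arctan2(*( (hc[1]+hc[3]+hc[5]+hc[7]-hc[0]-hc[2]-hc[4]-hc[6])[[1,0]])))
c=(np.mean(H,0)); plan(c[0],c[1],.046,-.21,1)
E
```

```text
[ 0.6203 -0.1115  0.028 ] [ 0.6015 -0.1941  0.028 ] [ 0.6599 -0.2065  0.028 ] 0.08468952744007516 0.05974866022941489
centre [ 0.6401 -0.159   0.028 ] yaw -0.22423943017957723 -0.20942890420669832
handle [ 0.6403 -0.1592  0.062 ] 0.01032643729517429 0.027065821663277048
holes [ 0.639  -0.1645  0.028 ] -0.21318296782045154
from [ 0.6418 -0.1587  0.2079] -0.2038 dyaw -0.0062 F [0.6 0.5 0.7] op 3.98 t 8.3
x -0.08 y -0.13 z 16.19 rz 0.006
```

send_rows --motion '[{"x":-0.05,"y":-0.15,"z":2.5,"rx":0,"ry":0,"rz":0.01,"jaw":4},{"x":0,"y":0,"z":4.0,"rx":0,"ry":0,"rz":0,"jaw":4},{"x":0,"y":0,"z":4.0,"rx":0,"ry":0,"rz":0,"jaw":4},{"x":0,"y":0,"z":2.5,"rx":0,"ry":0,"rz":0,"jaw":4},{"x":0,"y":0,"z":1.5,"rx":0,"ry":0,"rz":0,"jaw":4}]'

```text
clock: 8.8
tool_pos: [0.639, -0.1593, 0.0604]
eef_rot: [0.779, 0.627, -0.001, -0.001]
contact_force: [-0.6, -0.0, 0.5]
opening: 0.452
finger_force: 0.0
```

send_rows --motion '[{"x":0,"y":0,"z":1.0,"rx":0,"ry":0,"rz":0,"jaw":4},{"x":0,"y":0,"z":0.7,"rx":0,"ry":0,"rz":0,"jaw":4},{"x":0,"y":0,"z":0,"rx":0,"ry":0,"rz":0,"jaw":4},{"x":0,"y":0,"z":0,"rx":0,"ry":0,"rz":0,"jaw":4},{"x":0,"y":0,"z":0,"rx":0,"ry":0,"rz":0,"jaw":4}]'

```text
clock: 9.3
tool_pos: [0.6411, -0.16, 0.0469]
eef_rot: [0.779, 0.627, 0.001, 0.001]
contact_force: [0.7, -0.6, -0.8]
opening: 0.454
finger_force: 0.0
```

send_rows --grip_force 20 --motion '[{"x":0,"y":0,"z":0,"rx":0,"ry":0,"rz":0,"jaw":2.5},{"x":0,"y":0,"z":0,"rx":0,"ry":0,"rz":0,"jaw":1.5},{"x":0,"y":0,"z":0,"rx":0,"ry":0,"rz":0,"jaw":0.8},{"x":0,"y":0,"z":0,"rx":0,"ry":0,"rz":0,"jaw":0.6},{"x":0,"y":0,"z":0,"rx":0,"ry":0,"rz":0,"jaw":0.6}]'

```text
clock: 9.8
tool_pos: [0.6399, -0.1598, 0.0458]
eef_rot: [0.779, 0.627, -0.0, -0.0]
contact_force: [-1.5, 0.7, 1.6]
opening: 0.137
finger_force: 20.0
```

send_rows --motion '[{"x":0,"y":0,"z":-0.5,"rx":0,"ry":0,"rz":0,"jaw":0.6},{"x":0,"y":0,"z":-1.5,"rx":0,"ry":0,"rz":0,"jaw":0.6},{"x":0,"y":0,"z":-3,"rx":0,"ry":0,"rz":0,"jaw":0.6},{"x":0,"y":0,"z":-4,"rx":0,"ry":0,"rz":0,"jaw":0.6},{"x":0,"y":0,"z":-2,"rx":0,"ry":0,"rz":0,"jaw":0.6}]'

```text
clock: 10.3
tool_pos: [0.6422, -0.1599, 0.16]
eef_rot: [0.779, 0.627, 0.002, 0.002]
contact_force: [1.1, -0.2, -3.3]
opening: 0.135
finger_force: 20.0
```

```bash
python3 - <<'E'
from h import *
plan(.546,.138,.155,.115,12); s=get_state(); print(s['q'],s['moment'],R.from_quat(s['eef_rot']).as_matrix().round(4))
E
```

```text
from [ 0.6422 -0.1599  0.16  ] -0.2151 dyaw 0.3301 F [ 1.1 -0.2 -3.3] op 1.19 t 10.3
x 2.25 y -1.31 z 0.04 rz -0.028
x 2.29 y -1.25 z 0.04 rz -0.028
x 2.32 y -1.19 z 0.04 rz -0.028
x 2.35 y -1.12 z 0.04 rz -0.028
x 2.38 y -1.06 z 0.04 rz -0.028
x 2.41 y -0.99 z 0.04 rz -0.028
x 2.44 y -0.92 z 0.04 rz -0.028
x 2.46 y -0.86 z 0.04 rz -0.028
x 2.49 y -0.79 z 0.04 rz -0.028
x 2.51 y -0.72 z 0.04 rz -0.028
x 2.53 y -0.65 z 0.04 rz -0.028
x 2.54 y -0.58 z 0.04 rz -0.028
[ 0.36197901  0.85772779 -0.36110453  1.52414652  0.3729756   0.82254453
 -0.35391479] [-0.05233119 -0.17105469  0.03441924] [[ 2.134e-01  9.769e-01  5.600e-03]
 [ 9.770e-01 -2.134e-01 -5.000e-04]
 [ 7.000e-04  5.600e-03 -1.000e+00]]
```

send_rows --motion '[{"x":2.25,"y":-1.3,"z":0,"rx":0,"ry":0,"rz":-0.028,"jaw":0.6},{"x":2.3,"y":-1.25,"z":0,"rx":0,"ry":0,"rz":-0.028,"jaw":0.6},{"x":2.3,"y":-1.2,"z":0,"rx":0,"ry":0,"rz":-0.028,"jaw":0.6},{"x":2.35,"y":-1.1,"z":0,"rx":0,"ry":0,"rz":-0.028,"jaw":0.6},{"x":2.4,"y":-1.05,"z":0,"rx":0,"ry":0,"rz":-0.028,"jaw":0.6}]'

```text
clock: 10.8
tool_pos: [0.6003, -0.035, 0.1568]
eef_rot: [0.733, 0.68, 0.0, 0.0]
contact_force: [-0.3, -1.5, -2.8]
opening: 0.135
finger_force: 20.0
```

send_rows --motion '[{"x":2.4,"y":-1.0,"z":0,"rx":0,"ry":0,"rz":-0.028,"jaw":0.6},{"x":2.45,"y":-0.9,"z":0,"rx":0,"ry":0,"rz":-0.028,"jaw":0.6},{"x":2.45,"y":-0.85,"z":0,"rx":0,"ry":0,"rz":-0.028,"jaw":0.6},{"x":2.5,"y":-0.8,"z":0,"rx":0,"ry":0,"rz":-0.028,"jaw":0.6},{"x":2.5,"y":-0.7,"z":0,"rx":0,"ry":0,"rz":-0.028,"jaw":0.6}]'

```text
clock: 11.3
tool_pos: [0.5601, 0.0891, 0.1568]
eef_rot: [0.683, 0.73, 0.001, 0.0]
contact_force: [-0.2, -0.5, -3.8]
opening: 0.133
finger_force: 20.0
```

send_rows --motion '[{"x":2.5,"y":-0.65,"z":0,"rx":0,"ry":0,"rz":-0.028,"jaw":0.6},{"x":2.5,"y":-0.6,"z":0,"rx":0,"ry":0,"rz":-0.028,"jaw":0.6},{"x":0,"y":0,"z":0,"rx":0,"ry":0,"rz":0,"jaw":0.6},{"x":0,"y":0,"z":0,"rx":0,"ry":0,"rz":0,"jaw":0.6},{"x":0,"y":0,"z":0,"rx":0,"ry":0,"rz":0,"jaw":0.6}]'

```text
clock: 11.8
tool_pos: [0.5443, 0.1354, 0.1561]
eef_rot: [0.664, 0.748, -0.0, 0.001]
contact_force: [1.0, -0.1, -2.5]
opening: 0.136
finger_force: 20.0
```

```bash
python3 - <<'E'
from h import *
import pickle
plan(.546,.138,.155,.115,1)
s=snap('wrist','w4.png'); pickle.dump(s,open('w4.pkl','wb'))
im=cv2.convertScaleAbs(s['img'][:,:,::-1],alpha=1)
cv2.imwrite('pics/w4b.png',cv2.resize(im[150:400,130:450],None,fx=2.4,fy=2.4,interpolation=cv2.INTER_CUBIC))
E
```

```text
from [0.5443 0.1354 0.1561] 0.119 dyaw -0.004 F [ 1.  -0.1 -2.5] op 1.2 t 11.8
x 0.24 y 0.20 z 0.11 rz 0.004
```

View pics/w4b.png

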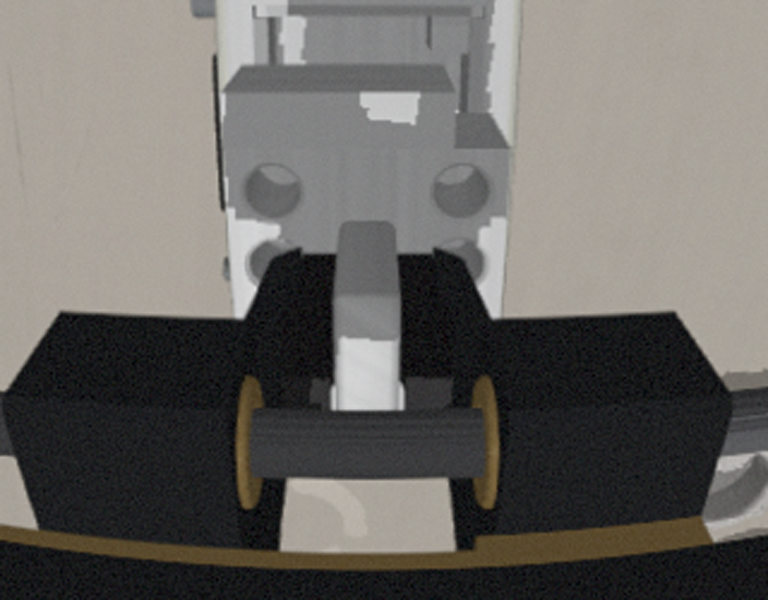

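The block is held level. The +y edge of its top runs from (225,92) to (455,92), the notch step is at (510,148), and the bottom edge is at row 66. The pocket's far rim is at the top of the crop.

```bash
python3 - <<'E'
from h import *
import pickle
np.set_printoptions(precision=4,suppress=True)
s=pickle.load(open('w4.pkl','rb')); g=get_state(); z=g['tool_pos'][2]
P=lambda u,v,z:onplane(s,130+u/2.4,150+v/2.4,z,True)
b=z-.046; y=.119; Ri=R.from_euler('z',-y)
rel=lambda p:Ri.apply(p-np.array([.5443,.1354,0]))
for n,u,v,h in(('topTL(-30,42)',225,92,b+.028),('inner(18,42)',455,92,b+.028),('notchR(30,30)',510,148,b+.028),('botTL(-30,42)',240,66,b),('botin(18,42)',446,66,b)): print(n,rel(P(u,v,h))*1000)
for u,v in((253,5),(497,5)): print('lead-in',P(u,v,.056))
s2=g; print(g['tool_pos'])
# straight: refine pocket using w2 vs top camera difference
E
```

```text
topTL(-30,42) [-27.3375  42.5143 137.9659]
inner(18,42) [ 19.645   42.4864 137.9659]
notchR(30,30) [ 31.6919  30.5121 137.9659]
botTL(-30,42) [-28.6525  41.9792 109.9659]
botin(18,42) [ 20.5876  41.9258 109.9659]
lead-in [0.5057 0.1807 0.056 ]
lead-in [0.5796 0.1897 0.056 ]
[0.5444 0.1352 0.156 ]
```

Seen in the same camera, the held block sits 2 mm toward +x of the TCP. That is camera bias, because the grasp centres the block. Relative to the pocket, the TCP target is therefore (0.5443, 0.1375).

send_rows --motion '[{"x":0.12,"y":0.0,"z":1,"rx":0,"ry":0,"rz":0,"jaw":0.6},{"x":0.12,"y":0.0,"z":1.5,"rx":0,"ry":0,"rz":0,"jaw":0.6},{"x":0,"y":0,"z":1.5,"rx":0,"ry":0,"rz":0,"jaw":0.6},{"x":0,"y":0,"z":0.6,"rx":0,"ry":0,"rz":0,"jaw":0.6},{"x":0,"y":0,"z":0,"rx":0,"ry":0,"rz":0,"jaw":0.6}]'

```text
clock: 12.35
tool_pos: [0.5429, 0.1386, 0.1085]
eef_rot: [0.663, 0.748, -0.001, -0.0]
contact_force: [-1.0, -0.2, -3.3]
opening: 0.139
finger_force: 20.0
```

send_rows --motion '[{"x":0,"y":0,"z":0,"rx":0,"ry":0,"rz":0,"jaw":0.6},{"x":0,"y":0,"z":0.3,"rx":0,"ry":0,"rz":0,"jaw":0.6},{"x":0,"y":0,"z":0.3,"rx":0,"ry":0,"rz":0,"jaw":0.6},{"x":0,"y":0,"z":0.2,"rx":0,"ry":0,"rz":0,"jaw":0.6},{"x":0,"y":0,"z":0,"rx":0,"ry":0,"rz":0,"jaw":0.6}]'

```text
clock: 12.85
tool_pos: [0.5433, 0.1392, 0.1015]
eef_rot: [0.663, 0.749, -0.0, -0.0]
contact_force: [-0.4, 0.6, -2.8]
opening: 0.139
finger_force: 20.0
```

```bash
python3 - <<'E'
from h import *
plan(.5443,.1375,.098,.117,1); print(get_state()['moment'])
E
```

```text
from [0.5433 0.1392 0.1015] 0.1211 dyaw -0.0041 F [-0.4  0.6 -2.8] op 1.22 t 12.85
x -0.18 y 0.08 z 0.35 rz 0.004
[-0.07656786 -0.05286429  0.00507177]
```

send_rows --motion '[{"x":-0.15,"y":0.08,"z":0,"rx":0,"ry":0,"rz":0.004,"jaw":0.6},{"x":0,"y":0,"z":0.2,"rx":0,"ry":0,"rz":0,"jaw":0.6},{"x":0,"y":0,"z":0.2,"rx":0,"ry":0,"rz":0,"jaw":0.6},{"x":0,"y":0,"z":0.2,"rx":0,"ry":0,"rz":0,"jaw":0.6},{"x":0,"y":0,"z":0,"rx":0,"ry":0,"rz":0,"jaw":0.6}]'

```text
clock: 13.35
tool_pos: [0.5442, 0.1378, 0.0954]
eef_rot: [0.664, 0.747, -0.0, -0.0]
contact_force: [-0.4, -0.6, -2.5]
opening: 0.137
finger_force: 20.0
```

```bash
python3 - <<'E'
from h import *
plan(.5443,.1375,.098,.117,1); print(get_state()['moment'])
E
```

```text
from [0.5442 0.1378 0.0954] 0.1172 dyaw -0.0002 F [-0.4 -0.6 -2.5] op 1.21 t 13.35
x -0.03 y 0.01 z -0.26 rz 0.000
[-0.00650686 -0.09336005  0.04083448]
```

send_rows --motion '[{"x":0,"y":0,"z":0.2,"rx":0,"ry":0,"rz":0,"jaw":0.6},{"x":0,"y":0,"z":0.2,"rx":0,"ry":0,"rz":0,"jaw":0.6},{"x":0,"y":0,"z":0.2,"rx":0,"ry":0,"rz":0,"jaw":0.6},{"x":0,"y":0,"z":0.2,"rx":0,"ry":0,"rz":0,"jaw":0.6},{"x":0,"y":0,"z":0,"rx":0,"ry":0,"rz":0,"jaw":0.6}]'

```text
clock: 13.85
tool_pos: [0.5443, 0.1378, 0.0874]
eef_rot: [0.665, 0.747, -0.0, -0.0]
contact_force: [0.3, 0.3, -2.6]
opening: 0.132
finger_force: 20.0
```

```bash
python3 - <<'E'
from h import *
plan(.5443,.1375,.076,.117,1); print(get_state()['moment'])
E
```

```text
from [0.5443 0.1378 0.0874] 0.1171 dyaw -0.0001 F [ 0.3  0.3 -2.6] op 1.17 t 13.85
x -0.03 y 0.00 z 1.14 rz 0.000
[-0.01777266 -0.01986945 -0.04337034]
```

It's going in without touching the walls, so I'll continue down to the floor.

send_rows --motion '[{"x":0,"y":0,"z":0.25,"rx":0,"ry":0,"rz":0,"jaw":0.6},{"x":0,"y":0,"z":0.25,"rx":0,"ry":0,"rz":0,"jaw":0.6},{"x":0,"y":0,"z":0.25,"rx":0,"ry":0,"rz":0,"jaw":0.6},{"x":0,"y":0,"z":0.2,"rx":0,"ry":0,"rz":0,"jaw":0.6},{"x":0,"y":0,"z":0,"rx":0,"ry":0,"rz":0,"jaw":0.6}]'

```text
clock: 14.35
tool_pos: [0.5443, 0.1378, 0.0779]
eef_rot: [0.665, 0.747, -0.0, -0.0]
contact_force: [-0.1, -0.9, -2.3]
opening: 0.131
finger_force: 20.0
```

send_rows --motion '[{"x":0,"y":0,"z":0.1,"rx":0,"ry":0,"rz":0,"jaw":0.6},{"x":0,"y":0,"z":0.1,"rx":0,"ry":0,"rz":0,"jaw":0.6},{"x":0,"y":0,"z":0.05,"rx":0,"ry":0,"rz":0,"jaw":0.6},{"x":0,"y":0,"z":0,"rx":0,"ry":0,"rz":0,"jaw":0.6},{"x":0,"y":0,"z":0,"rx":0,"ry":0,"rz":0,"jaw":0.6}]'

```text
clock: 14.85
tool_pos: [0.5445, 0.1379, 0.0758]
eef_rot: [0.665, 0.747, 0.0, 0.0]
contact_force: [0.4, 0.6, -2.2]
opening: 0.131
finger_force: 20.0
```

```bash
python3 - <<'E'
from h import *
plan(.5443,.1375,.076,.117,1); print(get_state()['moment'])
E
```

```text
from [0.5445 0.1379 0.0758] 0.117 dyaw -0.0 F [ 0.4  0.6 -2.2] op 1.15 t 14.85
x -0.04 y -0.02 z -0.02 rz 0.000
[-0.02806792 -0.05411615  0.06004115]
```

send_rows --motion '[{"x":0,"y":0,"z":0.1,"rx":0,"ry":0,"rz":0,"jaw":0.6},{"x":0,"y":0,"z":0.05,"rx":0,"ry":0,"rz":0,"jaw":0.6},{"x":0,"y":0,"z":0.05,"rx":0,"ry":0,"rz":0,"jaw":0.6},{"x":0,"y":0,"z":0,"rx":0,"ry":0,"rz":0,"jaw":0.6},{"x":0,"y":0,"z":0,"rx":0,"ry":0,"rz":0,"jaw":0.6}]'

```text
clock: 15.35
tool_pos: [0.5445, 0.1379, 0.0757]
eef_rot: [0.665, 0.747, 0.0, 0.001]
contact_force: [-3.4, -1.3, 15.5]
opening: 0.133
finger_force: 20.0
```

```bash
python3 - <<'E'
from h import *
plan(.5443,.1375,.076,.117,1); print(get_state()['moment'])
E
```

```text
from [0.5445 0.1379 0.0757] 0.1171 dyaw -0.0001 F [-3.4 -1.3 15.5] op 1.17 t 15.35
x -0.03 y -0.02 z -0.03 rz 0.000
[-0.30539755  0.75835599 -0.02455694]
```

It hit the floor at TCP z 0.0757, which puts the underside at 0.030, so it's fully home. I'll relieve the pressure, release and lift.

send_rows --motion '[{"x":0,"y":0,"z":-0.15,"rx":0,"ry":0,"rz":0,"jaw":0.8},{"x":0,"y":0,"z":0,"rx":0,"ry":0,"rz":0,"jaw":1.5},{"x":0,"y":0,"z":0,"rx":0,"ry":0,"rz":0,"jaw":3},{"x":0,"y":0,"z":0,"rx":0,"ry":0,"rz":0,"jaw":3},{"x":0,"y":0,"z":0,"rx":0,"ry":0,"rz":0,"jaw":3}]'

```text
clock: 15.85
tool_pos: [0.5445, 0.1379, 0.075]
eef_rot: [0.665, 0.747, -0.0, -0.0]
contact_force: [0.1, -0.5, -0.2]
opening: 0.339
finger_force: 0.0
```

send_rows --motion '[{"x":0,"y":0,"z":-1,"rx":0,"ry":0,"rz":0,"jaw":3},{"x":0,"y":0,"z":-3,"rx":0,"ry":0,"rz":0,"jaw":3},{"x":-1.5,"y":0.2,"z":-4,"rx":0,"ry":0,"rz":0,"jaw":3},{"x":-2.5,"y":0.2,"z":-5,"rx":0,"ry":0,"rz":0,"jaw":3},{"x":-2.5,"y":0.3,"z":-2,"rx":0,"ry":0,"rz":0,"jaw":3}]'

```text
clock: 16.35
tool_pos: [0.5599, 0.0775, 0.2244]
eef_rot: [0.664, 0.748, 0.003, 0.001]
contact_force: [0.5, 0.1, -0.6]
opening: 0.342
finger_force: 0.0
```

```bash
python3 - <<'E'
from h import *
import pickle
snap('wrist'); snap('wrist'); snap('wrist')
s=snap('wrist','w5.png'); pickle.dump(s,open('w5.pkl','wb'))
im=cv2.convertScaleAbs(s['img'][:,:,::-1],alpha=.9)
cv2.imwrite('pics/w5b.png',cv2.resize(im[40:290,170:410],None,fx=2.4,fy=2.4,interpolation=cv2.INTER_CUBIC))
plan(.5535,.0725,.083,-1.277,15)
E
```

```text
from [0.5585 0.0764 0.2205] 0.1157 dyaw -1.3927 F [-0.6  0.9 -0.5] op 2.99 t 16.55
x -0.02 y -0.04 z 0.92 rz 0.093
x -0.03 y -0.03 z 0.92 rz 0.093
x -0.03 y -0.03 z 0.92 rz 0.093
x -0.03 y -0.03 z 0.92 rz 0.093
x -0.03 y -0.03 z 0.92 rz 0.093
x -0.04 y -0.02 z 0.92 rz 0.093
x -0.04 y -0.02 z 0.92 rz 0.093
x -0.04 y -0.02 z 0.92 rz 0.093
x -0.04 y -0.01 z 0.92 rz 0.093
x -0.04 y -0.01 z 0.92 rz 0.093
x -0.04 y -0.00 z 0.92 rz 0.093
x -0.04 y -0.00 z 0.92 rz 0.093
x -0.04 y 0.00 z 0.92 rz 0.093
x -0.04 y 0.01 z 0.92 rz 0.093
x -0.04 y 0.01 z 0.92 rz 0.093
```

View pics/w5b.png

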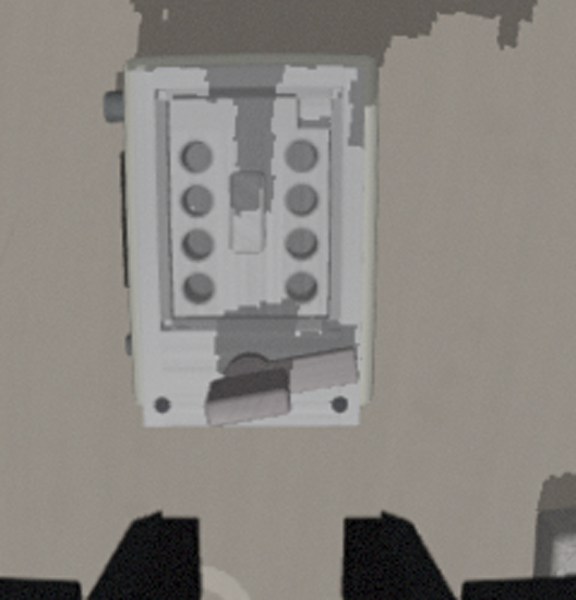

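The block sits square and home in the pocket, with the key in the notch and an even gap all round. The tab stands aside toward +x at (285,385). Next I'll return to the grip bar.

send_rows --motion '[{"x":0,"y":0,"z":0.5,"rx":0,"ry":0,"rz":0.1,"jaw":3},{"x":0,"y":0,"z":0.5,"rx":0,"ry":0,"rz":0.1,"jaw":3},{"x":0,"y":0,"z":0.5,"rx":0,"ry":0,"rz":0.1,"jaw":3},{"x":0,"y":0,"z":0.5,"rx":0,"ry":0,"rz":0.1,"jaw":3},{"x":0,"y":0,"z":0.5,"rx":0,"ry":0,"rz":0.1,"jaw":3}]'

```text
clock: 17.05
tool_pos: [0.557, 0.0785, 0.1934]
eef_rot: [0.829, 0.559, -0.001, -0.001]
contact_force: [-0.1, -0.1, -0.4]
opening: 0.34
finger_force: 0.0
```

send_rows --motion '[{"x":0,"y":0,"z":0.5,"rx":0,"ry":0,"rz":0.1,"jaw":3},{"x":0,"y":0,"z":0.5,"rx":0,"ry":0,"rz":0.1,"jaw":3},{"x":0,"y":0,"z":0.5,"rx":0,"ry":0,"rz":0.1,"jaw":3},{"x":0,"y":0,"z":0.5,"rx":0,"ry":0,"rz":0.1,"jaw":3},{"x":0,"y":0,"z":0.5,"rx":0,"ry":0,"rz":0.1,"jaw":3}]'

```text
clock: 17.55
tool_pos: [0.557, 0.0786, 0.1684]
eef_rot: [0.942, 0.336, -0.001, -0.001]
contact_force: [1.1, -0.0, -0.4]
opening: 0.336
finger_force: 0.0
```

send_rows --motion '[{"x":0,"y":0,"z":0.5,"rx":0,"ry":0,"rz":0.1,"jaw":3},{"x":0,"y":0,"z":0.5,"rx":0,"ry":0,"rz":0.1,"jaw":3},{"x":0,"y":0,"z":0.5,"rx":0,"ry":0,"rz":0.1,"jaw":3},{"x":0,"y":0,"z":0,"rx":0,"ry":0,"rz":0.09,"jaw":3},{"x":0,"y":0,"z":0,"rx":0,"ry":0,"rz":0,"jaw":3}]'

```text
clock: 18.05
tool_pos: [0.5571, 0.0785, 0.1536]
eef_rot: [0.989, 0.15, -0.001, -0.0]
contact_force: [0.6, -0.9, 0.0]
opening: 0.34
finger_force: 0.0
```

```bash
python3 - <<'E'
from h import *
plan(.5537,.0722,.083,-1.277,1)
E
```

```text
from [0.5571 0.0785 0.1536] -1.2706 dyaw -0.0064 F [ 0.6 -0.9  0. ] op 2.99 t 18.05
x -0.51 y 0.50 z 7.06 rz 0.006
```

send_rows --motion '[{"x":-0.25,"y":0.25,"z":1.0,"rx":0,"ry":0,"rz":0.006,"jaw":3},{"x":-0.26,"y":0.25,"z":2.0,"rx":0,"ry":0,"rz":0,"jaw":3},{"x":0,"y":0,"z":2.0,"rx":0,"ry":0,"rz":0,"jaw":3},{"x":0,"y":0,"z":1.3,"rx":0,"ry":0,"rz":0,"jaw":3},{"x":0,"y":0,"z":0.7,"rx":0,"ry":0,"rz":0,"jaw":3}]'

```text
clock: 18.55
tool_pos: [0.554, 0.0706, 0.0832]
eef_rot: [0.989, 0.146, -0.001, -0.0]
contact_force: [0.1, -0.0, -0.4]
opening: 0.344
finger_force: 0.0
```

send_rows --grip_force 5 --motion '[{"x":0,"y":0,"z":0,"rx":0,"ry":0,"rz":0,"jaw":3},{"x":0,"y":0,"z":0,"rx":0,"ry":0,"rz":0,"jaw":2},{"x":0,"y":0,"z":0,"rx":0,"ry":0,"rz":0,"jaw":1.2},{"x":0,"y":0,"z":0,"rx":0,"ry":0,"rz":0,"jaw":0.5},{"x":0,"y":0,"z":0,"rx":0,"ry":0,"rz":0,"jaw":0.5}]'

```text
clock: 19.05
tool_pos: [0.5553, 0.0718, 0.0856]
eef_rot: [0.989, 0.146, 0.001, -0.001]
contact_force: [-0.7, 2.0, 4.4]
opening: 0.113
finger_force: 5.0
```

```bash
python3 - <<'E'
from h import *
plan(.5537,.0722,.083,.105,1); print(get_state()['moment'])
E
```

```text
from [0.5553 0.0718 0.0856] -1.2779 dyaw 1.3829 F [-0.7  2.   4.4] op 0.99 t 19.05
x -0.14 y -0.08 z 0.26 rz -1.383
[ 0.69305806  0.20358259 -0.01179917]
```

send_rows --motion '[{"x":0,"y":0,"z":0,"rx":0,"ry":0,"rz":-0.06,"jaw":0.5},{"x":0,"y":0,"z":0,"rx":0,"ry":0,"rz":-0.09,"jaw":0.5},{"x":0,"y":0,"z":0,"rx":0,"ry":0,"rz":-0.1,"jaw":0.5},{"x":0,"y":0,"z":0,"rx":0,"ry":0,"rz":-0.1,"jaw":0.5},{"x":0,"y":0,"z":0,"rx":0,"ry":0,"rz":-0.1,"jaw":0.5}]'

```text
clock: 19.55
tool_pos: [0.5546, 0.073, 0.0856]
eef_rot: [0.931, 0.365, 0.001, -0.001]
contact_force: [-2.9, 5.1, 4.9]
opening: 0.112
finger_force: 5.0
```

send_rows --motion '[{"x":0,"y":0,"z":0,"rx":0,"ry":0,"rz":-0.1,"jaw":0.5},{"x":0,"y":0,"z":0,"rx":0,"ry":0,"rz":-0.1,"jaw":0.5},{"x":0,"y":0,"z":0,"rx":0,"ry":0,"rz":-0.1,"jaw":0.5},{"x":0,"y":0,"z":0,"rx":0,"ry":0,"rz":-0.1,"jaw":0.5},{"x":0,"y":0,"z":0,"rx":0,"ry":0,"rz":-0.1,"jaw":0.5}]'

```text
clock: 20.05
tool_pos: [0.5533, 0.0737, 0.0855]
eef_rot: [0.811, 0.585, 0.0, -0.002]
contact_force: [-5.3, 6.8, 5.9]
opening: 0.116
finger_force: 5.0
```

send_rows --motion '[{"x":0,"y":0,"z":0,"rx":0,"ry":0,"rz":-0.1,"jaw":0.5},{"x":0,"y":0,"z":0,"rx":0,"ry":0,"rz":-0.1,"jaw":0.5},{"x":0,"y":0,"z":0,"rx":0,"ry":0,"rz":-0.1,"jaw":0.5},{"x":0,"y":0,"z":0,"rx":0,"ry":0,"rz":-0.08,"jaw":0.5},{"x":0,"y":0,"z":0,"rx":0,"ry":0,"rz":0,"jaw":0.5}]'

```text
clock: 20.55
tool_pos: [0.5523, 0.0727, 0.085]
eef_rot: [0.687, 0.726, -0.001, -0.002]
contact_force: [-7.3, 6.0, 2.9]
opening: 0.116
finger_force: 5.0
```

```bash
python3 - <<'E'
from h import *
plan(.5537,.0722,.083,.117,1); print(get_state()['moment'])
E
```

```text
from [0.5523 0.0727 0.085 ] 0.0551 dyaw 0.0619 F [-7.3  6.   2.9] op 1.02 t 20.55
x -0.06 y 0.14 z 0.20 rz -0.062
[ 1.04250106  1.24661175 -0.00793058]
```

send_rows --motion '[{"x":0.1,"y":-0.1,"z":0,"rx":0,"ry":0,"rz":-0.025,"jaw":0.5},{"x":0,"y":0,"z":0,"rx":0,"ry":0,"rz":-0.025,"jaw":0.5},{"x":0,"y":0,"z":0,"rx":0,"ry":0,"rz":-0.02,"jaw":0.5},{"x":0,"y":0,"z":0,"rx":0,"ry":0,"rz":-0.02,"jaw":0.5},{"x":0,"y":0,"z":0,"rx":0,"ry":0,"rz":0,"jaw":0.5}]'

```text
clock: 21.05
tool_pos: [0.5522, 0.0726, 0.0849]
eef_rot: [0.655, 0.756, -0.0, -0.001]
contact_force: [-5.3, 4.1, 3.1]
opening: 0.118
finger_force: 5.0
```

```bash
python3 - <<'E'
from h import *
plan(.5537,.0722,.083,.117,1); print(get_state()['moment'])
E
```

```text
from [0.5522 0.0726 0.0849] 0.1427 dyaw -0.0257 F [-5.3  4.1  3.1] op 1.04 t 21.05
x -0.07 y 0.14 z 0.19 rz 0.026
[ 0.82284449  0.89795618 -0.14534982]
```

send_rows --grip_force 10 --motion '[{"x":0,"y":0,"z":0,"rx":0,"ry":0,"rz":-0.02,"jaw":0.5},{"x":0,"y":0,"z":0,"rx":0,"ry":0,"rz":-0.02,"jaw":0.5},{"x":0,"y":0,"z":0,"rx":0,"ry":0,"rz":-0.02,"jaw":0.5},{"x":0,"y":0,"z":0,"rx":0,"ry":0,"rz":0,"jaw":0.5},{"x":0,"y":0,"z":0,"rx":0,"ry":0,"rz":0,"jaw":0.5}]'

```text
clock: 21.55
tool_pos: [0.5522, 0.0725, 0.0849]
eef_rot: [0.632, 0.775, -0.001, -0.001]
contact_force: [-4.5, 2.6, 2.7]
opening: 0.126
finger_force: 10.0
```

```bash
python3 - <<'E'
from h import *
plan(.5537,.0722,.083,.117,1); print(get_state()['moment'])
E
```

```text
from [0.5522 0.0725 0.0849] 0.2016 dyaw -0.0846 F [-4.5  2.6  2.7] op 1.11 t 21.55
x -0.05 y 0.14 z 0.19 rz 0.085
[ 0.73429263  0.86472315 -0.25104032]
```

The tab is against its stop: the moment has risen to -0.25 N m and the bar no longer follows. I'll release and lift clear.

send_rows --motion '[{"x":0,"y":0,"z":0,"rx":0,"ry":0,"rz":0,"jaw":3},{"x":0,"y":0,"z":0,"rx":0,"ry":0,"rz":0,"jaw":3},{"x":0,"y":0,"z":0,"rx":0,"ry":0,"rz":0,"jaw":3},{"x":0,"y":0,"z":-1.5,"rx":0,"ry":0,"rz":0,"jaw":3},{"x":0,"y":0,"z":-3,"rx":0,"ry":0,"rz":0,"jaw":3}]'

```text
clock: 22.05
tool_pos: [0.553, 0.0704, 0.1288]
eef_rot: [0.633, 0.774, -0.002, -0.001]
contact_force: [0.1, 1.4, 0.1]
opening: 0.343
finger_force: 0.0
```

send_rows --motion '[{"x":0,"y":0,"z":-4,"rx":0,"ry":0,"rz":0,"jaw":3},{"x":0,"y":0,"z":-4,"rx":0,"ry":0,"rz":0,"jaw":3},{"x":0,"y":0,"z":-2,"rx":0,"ry":0,"rz":0,"jaw":3},{"x":0,"y":0,"z":0,"rx":0,"ry":0,"rz":0,"jaw":3},{"x":0,"y":0,"z":0,"rx":0,"ry":0,"rz":0,"jaw":3}]'

```text
clock: 22.55
tool_pos: [0.5541, 0.0708, 0.2298]
eef_rot: [0.633, 0.774, -0.0, 0.0]
contact_force: [0.8, -0.2, -0.1]
opening: 0.34
finger_force: 0.0
```

```bash
python3 - <<'E'
from h import *
s=snap('wrist','w6.png'); t=snap('top','t6.png')
im=cv2.convertScaleAbs(s['img'][:,:,::-1],alpha=.9)
a=cv2.resize(im[40:290,170:410],None,fx=1.9,fy=1.9,interpolation=cv2.INTER_CUBIC)
b=cv2.resize(t['img'][140:280,270:400,::-1],None,fx=2.3,fy=2.3)
c=np.zeros((a.shape[0],b.shape[1],3),np.uint8); c[:b.shape[0]]=b
cv2.imwrite('pics/w6b.png',np.hstack([a,c])); print(get_state()['clock'],get_state()['contact_force'])
E
```

```text
22.65 [0.21370978 0.67019567 0.19899549]
```

View pics/w6b.png

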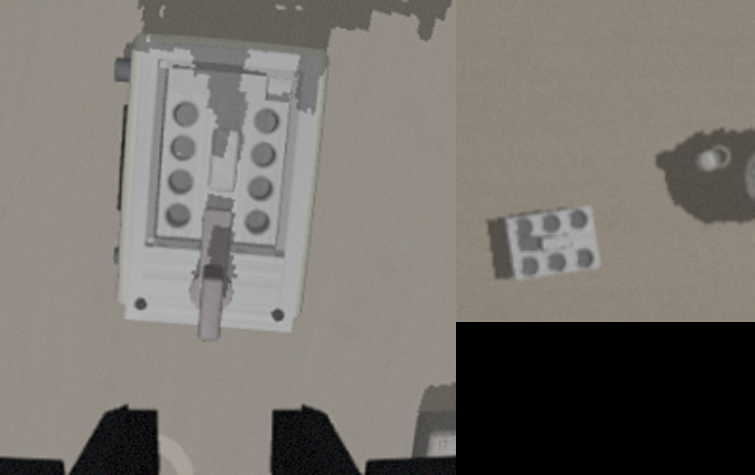

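The block is seated square in the pocket and the tab at (215,240) lies straight over it along the pocket axis. The plain block at (553,243) and the vial at (712,158) have not moved, and the arm is clear.

```bash
python3 -c "
from plant import *
print(finish_job())"
```

```text
the job is handed in; nothing more can be done
None
```

I handed the job in at about 22.7 s: the notched block is seated flat and fully home, the tab is turned back against its stop over it, and the plain block and vial were left where they stood.

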